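# Turn the box lid over in the turn-over jig

### The arm

A 6-joint arm with a two-finger parallel gripper is mounted at the origin on the work surface. World frame = base frame: x ahead of the robot, y to its left, z up, the work surface at z = 0. Lengths are in m, angles in rad, forces in N, time in s.
With the tool pointing down it reaches from about 0.275 to 0.825 m from the base axis. Payload 4.9 kg.
Tool frame: the origin (TCP) lies midway between the tips of the shut fingers; the grasp point (between the pads) lies 19 mm behind it (bot.grip_depth is the distance from the TCP to the grasp point, in m); y points along the fingers, x is the direction in which the jaws open and shut, and the axes are right-handed (so a half turn about y gives the same grasp; the last joint's range is limited). The gripper opens to 85 mm and grips with 20 to 120 N. Pads are 22 mm wide; open, the fingers measure 114 mm over their backs; the gripper's body (76 mm by 85 mm) begins 54 mm behind the grasp point. The pads swing forward as they close: fully open they stand 13 mm farther back than shut.
Start: joints at [0.984, 0.326, -0.193, 1.052, 0, 1.437], TCP at [0.241, 0.495, 0.231] pointing down, gripper open.
Joint ranges: [-2.65, 2.65], [-0.97, 1.79], [-1.3, 1.35], [-1.93, 2.1], [-1.47, 1.37], [-3.14, 3.14]. Speed limits (rad/s): [2.57, 2.57, 3.14, 3.14, 3.14, 3.14].

### API

Orientations are given as a unit quaternion [w, x, y, z].
In Python, from cell import bot gives the robot as it stands. Calls block until the motion is done:
- bot.move_pose(position, orientation): joint-space move of the TCP to a pose.
- bot.move_linear(position, speed=0.15, rotation=None, until_force=None): straight line of the TCP; rotation=None keeps the orientation; speed is the mean speed in m/s. With until_force (N) it stops when the force on the tool has changed by that much, and returns True; else False.
- bot.goto_joints(angles): joint-space move.
- bot.set_gripper(opening, grasp_force=None): opening from 0.0 (shut) to 1.0 (fully open); grasp_force is the grip in N (None keeps the last); returns when the fingers have stopped.
- bot.wait(seconds).
- bot.solve_ik(position, orientation): joint angles nearest the present ones, or None.
- bot.camera(name): name is "side" or "top" or "wrist"; returns the picture (420x560x3 uint8, red, green, blue); there is no depth.
- bot.calibration(name): a dict with "mtx" (3x3 intrinsics, pixels), "extrinsics" (4x4, takes a point from world to camera coordinates); the wrist camera has in their place "hand_eye" (4x4, takes a point from camera to tool coordinates, whose origin is the TCP and whose axes are the tool frame's). Camera axes: x right, y down, z forward; pixel columns grow to the right and rows downward; lengths in m; the calibration is good to about 2 mm. A picture is of the moment at which its call begins: read the wrist's pose just before it. calibration takes no time and is no camera call.
A pose or a line that the arm cannot do raises bot.PlanningError and nothing moves.
- bot.close_job(): hands the job in, once; it reports no verdict.
Trained networks look in the newest picture that a camera, given by its name, has taken for a name from the list of things; names that differ only in an ending like _2 or _b are one class to them, and where a whole thing is asked for, a point or a joint stands for the part that bears it (a point fixed in the world has none). Each returns a list of dicts, best first, with "confidence" (0 to 1); they miss things now and then, are a little off and sometimes report something else, mostly with a low value. They report only what shows in the picture. A call takes as long as a camera call.
- bot.search_frame(camera, thing): "bbox" ([left, top, width, height] in pixels, round what is visible of it).
Readings, each from a call of its own:
- bot.read_clock(): time.
- bot.read_joint_positions(): joint angles.
- bot.read_joint_vel(): joint speeds.
- bot.read_joint_efforts(): joint torques, N m.
- bot.read_position(): TCP position.
- bot.read_tool_rot(): TCP orientation.
- bot.read_ft_force(): force on the tool from outside, world axes, zero at the start.
- bot.read_moment(): the same for the moment, N m.
- bot.read_gripper_width(): opening from 0.0 (shut) to 1.0 (fully open).
Only numpy, scipy, OpenCV 4.12 (cv2) and the standard library are available. Lean on these libraries where they do the work, as an engineer would, in place of code of your own. Each camera call takes 0.05 s, during which the arm holds its last target.

### The job

Draw the steel catch beside the open leaf of the turn-over jig all the way back so that the leaf is free, then take the leaf by its bar and swing it right over until it lies fully closed on the nest, so that the wooden box lid ends upside down in the nest; leave the catch drawn back. Guide the leaf all the way down rather than letting it drop, do not touch the lid itself (its paint is tacky), and leave the other things on the table where they are.

Things in the scene. Friction and masses are not known exactly. Their poses are not given: they have to be found in the camera images.
- jig: Plywood turn-over jig, fixed to the table. Origin on the table surface under the middle of the hinge line; x along the hinge line, away from the robot (turned up to 0.25 rad), y to its left, z up. 'In the jig' below means (x, y, z) in mm from here. Base board 18 mm thick, x -90 to 170, y -165 to 205. Right (y < 0): fixed nest; left (y > 0): open leaf.
- rack (a point): Free front end of the lower drying peg, at (68, 93, 150) in the jig. Two fixed 14 mm round wooden pegs, at heights 150 and 198, run along x from 68 to 150, to short arms on a 20 mm post (x = 155, y = 50, 223 tall). They stand above the catch's knob, 14 mm nearer the hinge line: the gripper cannot come straight down on it, but must lean in from the left, fingers pointing down and to the jig's -y.
- leaf_hinge (a point): Middle of the hinge line, at (0, 0, 53.5) in the jig; same axes as the jig. The leaf turns about the x axis through this point.
- leaf (a joint): Angle of the leaf in rad: 0 open (flat to the left, as at the start), 1.57 upright, 3.14 fully closed, upside down over the nest. It weighs 0.45 kg, turns freely with a little friction and falls to either side if let go; about 3 N at the bar lift it. It cannot rise while the catch covers its tongue.
- leaf_bar (a point): Middle of the leaf's handle: round steel bar, 12 mm diameter, 100 mm long, parallel to the hinge line, 185 mm from it and at its height (53.5 mm above the table) both open and closed. Axes are the leaf's: x along the bar, y outward from the hinge. Two thin arms at x = -45 and 45 join it to the leaf's rim, which ends 138 mm from the hinge line: 41 mm are free between rim and bar.
- leaf_pocket (a point): Centre of the leaf's pocket floor, 76 mm from the hinge line. The leaf is a plywood frame 124 mm square, 8 mm thick, with a window, and a rim 10 mm high (23 mm on the hinge side) round a 108 mm square pocket in which the lid lies. A steel tongue sticks out of its back edge, under the catch. Axes are the leaf's.
- catch (a joint): Travel of the catch in m: 0 locked (starts at 0 to 0.008), 0.05 drawn fully back, its stop. A steel bolt in a channel that slides along the jig's +y (away from the hinge line) over the leaf's tongue; it takes 2 to 3 N and stays where it is left. The leaf is free above 0.02.
- catch_knob (a point): Grasp point on the catch's knob: an upright steel pin of 16 mm diameter, at (84, 107, 86.5) in the jig when the catch is at 0, moving along +y with it. The pin stands from the bolt's top (height 53.5 mm) up to 103.5 mm; this point is 17 mm below its top. Same axes as the jig.
- lid_centre (a point): Centre (half-way up) of the loose wooden box lid, 100 x 100 x 24 mm, walls 5 to 6 mm, about 0.12 kg, lying in the leaf's pocket hollow side up. Its z axis points out of the hollow side: up at the start, down when turned over. 4 mm of play in the pocket on each side. As the leaf passes upright the lid tips over into the nest by itself.
- nest_centre (a point): Where the lid's centre comes to lie: in the fixed nest, at (0, -76, 52) in the jig; the nest's floor is 12 mm below, with a rim 10 mm high on three sides (none on the hinge side) of a 108 mm square pocket. Same axes as the jig.
- paint_pot_mid (a point): Bystander, to be left alone: small capped jar, 40 mm across, 55 mm tall, standing on the jig's board behind the nest. Point half-way up, in its middle.
- glue_mid (a point): Bystander, to be left alone: white bottle, 52 mm across, 120 mm tall, in front of the jig on the right. Point half-way up, in its middle.
- brush_mid (a point): Bystander, to be left alone: paint brush lying behind the jig, across it. Point half-way up, in its middle.
- mug_mid (a point): Bystander, to be left alone: mug, 80 mm across, 90 mm tall, left of the jig. Point half-way up, in its middle.
- tape_mid (a point): Bystander, to be left alone: flat ring of paper tape, 90 mm across, 24 mm high, left of the jig. Point half-way up, in its middle.
- peg_box_mid (a point): Bystander, to be left alone: open wooden box 120 x 90 x 50 mm, right of the jig. Point half-way up, in its middle.
- spool_mid (a point): Bystander, to be left alone: wooden spool, 44 mm across, 46 mm tall, behind the jig. Point half-way up, in its middle.

How it is judged:
On the way, in this order (a step that is already met when the one before it is completed fails the run):
1. the catch is drawn back and the leaf still lies open (value of joint catch above 0.03 m and value of joint leaf below 0.3 rad), for 0.1 s.
2. the leaf has been swung past upright (value of joint leaf above 1.8 rad), for 0.1 s.
At the end, for the whole second after the job is handed in: The leaf lies closed (joint above 3.05 rad) and still, the catch is still drawn back by more than 30 mm, and the lid lies upside down (within 8 degrees) in the nest, its centre within 12 mm of the nest's centre sideways and not more than 6 mm above it (value of joint leaf above 3.05 rad and value of joint catch above 0.03 m and angle between lid_centre's own z axis and vertical above 3 rad and horizontal distance between lid_centre and nest_centre below 0.012 m and z of lid_centre in the frame of nest_centre below 0.006 m and velocity of joint leaf between -0.1 and 0.1 rad/s); the robot touches nothing.
It fails at once if the leaf is dropped or slammed (turns faster than 4 rad/s) (velocity of joint leaf above 4 rad/s or velocity of joint leaf below -4 rad/s).
It fails at once if the robot touches the lid (more than 1 N) (contact force between any of the fingers, the arm and lid above 1 N).
It fails at once if a bystander is moved by more than 30 mm (distance of any of paint_pot_mid, glue_mid, brush_mid, mug_mid, tape_mid, peg_box_mid, spool_mid from where it was at the start of the episode above 0.03 m).
It also fails if it takes over 64 s, if anything falls off the work surface, if the arm or the gripper's body presses on something with over 40 N, if the wrist force passes 120 N, or if a joint passes its speed limit or range.

## Working session

There is one attempt and no reset: what is moved stays moved. The work goes in short steps, each a Python script; the robot and the scene stay as the last script left them, time stands still between calls to the robot, and variables do not carry over. Pictures are saved under pics/ and viewed, and the job is handed in when it is done.

```bash
ls; mkdir -p pics; python3 - <<'E'
from cell import bot
import cv2,numpy as np
print(bot.read_clock(),bot.read_position(),bot.read_tool_rot(),bot.grip_depth)
for n in ["side","top","wrist"]:
    im=bot.camera(n); cv2.imwrite(f"pics/{n}0.png",im[:,:,::-1])
    c=bot.calibration(n); print(n,{k:np.round(v,4).tolist() if not isinstance(v,(str,int)) else v for k,v in c.items()})
    for t in ["jig","leaf_bar","catch_knob","rack","lid_centre","paint_pot_mid","nest_centre"]:
        try: print(t,bot.search_frame(n,t)[:2])
        except Exception as e: print(t,e)
E
```

```text
pics
0.0 [0.24026917 0.49408581 0.23050178] [-0.59920863  0.59973837  0.3744545  -0.37556188] 0.0187
side {'mtx': [[383.5464, 0.0, 269.0077], [0.0, 383.5464, 212.9336], [0.0, 0.0, 1.0]], 'extrinsics': [[-0.9634, -0.2678, -0.0117, 0.5474], [-0.1703, 0.645, -0.745, 0.161], [0.2071, -0.7157, -0.667, 0.9034], [0.0, 0.0, 0.0, 1.0]]}
jig [{'bbox': [206.0, 172.5, 135.1, 138.4], 'confidence': 0.96}]
leaf_bar [{'bbox': [254.2, 226.4, 64.6, 64.9], 'confidence': 0.69}]
catch_knob [{'bbox': [243.3, 233.7, 18.1, 30.2], 'confidence': 0.76}]
rack [{'bbox': [205.0, 173.0, 133.6, 140.7], 'confidence': 0.87}]
lid_centre [{'bbox': [265.2, 224.5, 52.5, 40.8], 'confidence': 0.91}]
paint_pot_mid [{'bbox': [257.8, 179.5, 12.2, 25.2], 'confidence': 0.53}]
nest_centre [{'bbox': [206.0, 173.1, 137.0, 138.0], 'confidence': 0.66}, {'bbox': [197.0, 240.3, 20.6, 21.4], 'confidence': 0.54}]
top {'mtx': [[516.7332, 0.0, 284.7451], [0.0, 516.7332, 214.7607], [0.0, 0.0, 1.0]], 'extrinsics': [[-0.0193, -0.9998, -0.0034, 0.044], [-0.9803, 0.0196, -0.1963, 0.5509], [0.1964, -0.0005, -0.9805, 1.5157], [0.0, 0.0, 0.0, 1.0
[... 436 characters left out ...]
onfidence': 0.77}]
paint_pot_mid [{'bbox': [328.5, 185.4, 14.7, 12.2], 'confidence': 0.49}, {'bbox': [300.9, 164.4, 61.6, 12.4], 'confidence': 0.29}]
nest_centre [{'bbox': [230.3, 164.3, 120.7, 99.1], 'confidence': 0.95}]
wrist {'mtx': [[333.3286, 0.0, 278.9717], [0.0, 333.3286, 208.7781], [0.0, 0.0, 1.0]], 'hand_eye': [[1.0, -0.0003, 0.0006, -0.0003], [-0.0007, -0.3062, 0.952, -0.1436], [-0.0001, -0.952, -0.3062, 0.077], [0.0, 0.0, 0.0, 1.0]]}
jig [{'bbox': [69.7, 399.2, 38.4, 20.7], 'confidence': 0.62}]
leaf_bar []
catch_knob []
rack [{'bbox': [74.5, 402.8, 35.8, 17.2], 'confidence': 0.57}]
lid_centre []
paint_pot_mid []
nest_centre [{'bbox': [70.2, 401.8, 40.0, 16.9], 'confidence': 0.77}]
```

```bash
python3 - <<'E'
import cv2
for n in ["side","top"]:
    a=cv2.imread(f"pics/{n}0.png"); 
    r=(180,140,190,190) if n=="side" else (190,130,190,150)
    c=a[r[1]:r[1]+r[3],r[0]:r[0]+r[2]]; s=4 if n=="top" else 3
    cv2.imwrite(f"pics/{n}0c.png",cv2.resize(c,None,fx=s,fy=s,interpolation=cv2.INTER_CUBIC))
E
```

```text
(no output)
```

View pics/side0.png

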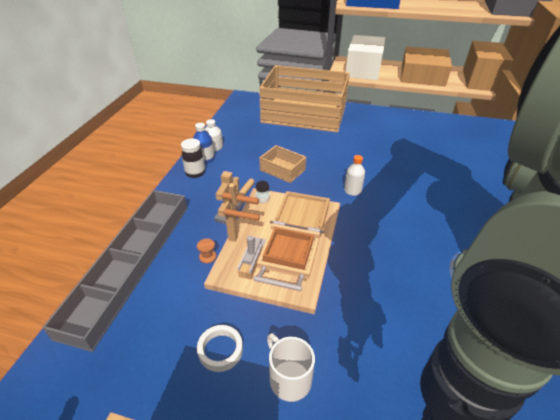

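View pics/top0.png

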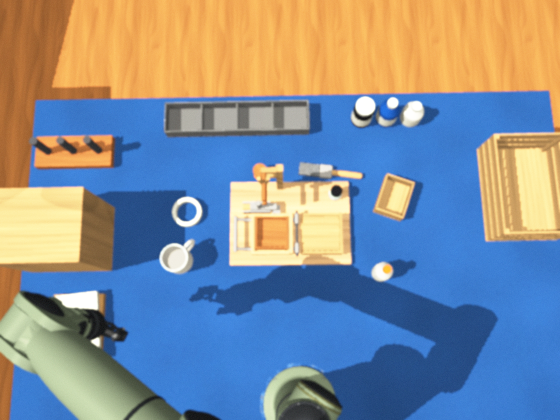

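View pics/wrist0.png

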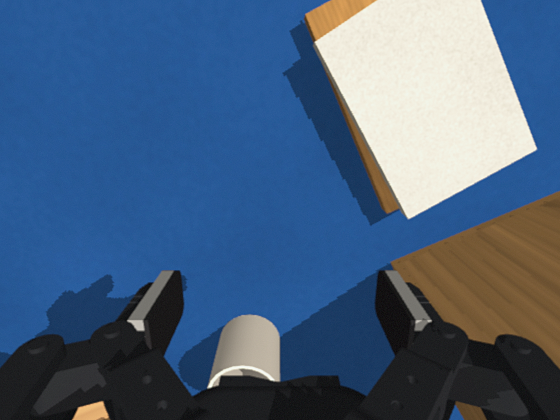

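```bash
ls pics
```

```text
side0.png
side0c.png
top0.png
top0c.png
wrist0.png
```

The side and top views show the jig with its leaf open on the left. In the side view it is around pixel (275,245), in the top view around (290,223). The mug and tape stand left of the jig, the glue in front on the right. I'll look at the enlarged crops for keypoints.

View pics/side0c.png

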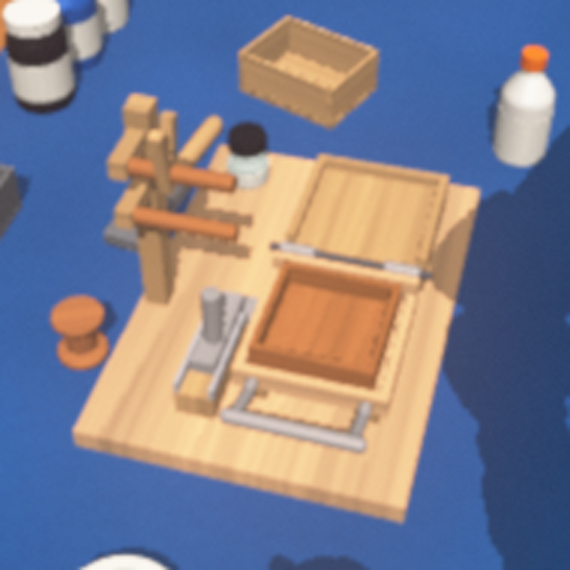

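View pics/top0c.png

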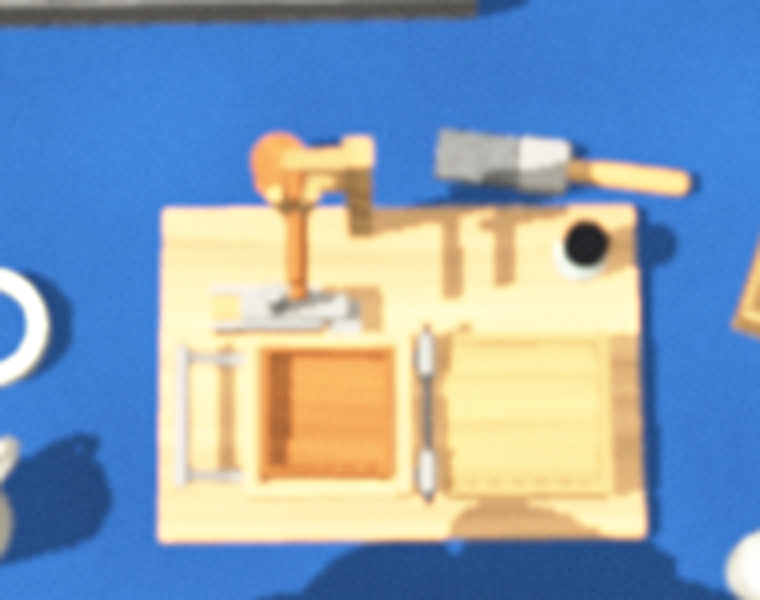

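```bash
cat > fit.py <<'E'
from cell import bot
import numpy as np
from scipy.optimize import least_squares
def proj(n,P):
    c=bot.calibration(n);K=np.array(c["mtx"]);E=np.array(c["extrinsics"])
    q=E[:3,:3]@P+E[:3,3]; p=K@q; return p[:2]/p[2]
obs=[("top",(170,205,18),(163,207)),("top",(170,-165,18),(637,206)),("top",(-90,-165,18),(646,541)),("top",(-90,205,18),(159,541)),
("top",(50,185,57),(182,348)),("top",(-50,185,57),(180,485)),
("side",(170,205,18),(75,437)),("side",(-90,205,18),(405,510)),("side",(-90,-165,18),(480,188)),("side",(170,-165,18),(222,150)),
("side",(50,185,55),(226,415)),("side",(-50,185,55),(362,445)),("side",(68,93,150),(236,231)),("side",(68,93,198),(234,183))]
def pix(n,u):
    s,o=(4,(190,130)) if n=="top" else (3,(180,140))
    return (np.array(u)+.5)/s-.5+o
def res(p,raw=False):
    c,s=np.cos(p[2]),np.sin(p[2]);R=np.array([[c,-s,0],[s,c,0],[0,0,1]])
    return np.concatenate([proj(n,R@(np.array(P)/1000)+[p[0],p[1],0])-pix(n,u) for n,P,u in obs])
if __name__=="__main__":
    f=least_squares(res,[.5,0,0],loss="soft_l1"); print(f.x); print(np.round(f.fun.reshape(-1,2),2))
    c,s=np.cos(f.x[2]),np.sin(f.x[2]);R=np.array([[c,-s,0],[s,c,0],[0,0,1]])
    from scipy.optimize import minimize_scalar
    # knob top in side at (211,293)
    g=lambda t:np.sum((proj("side",R@np.array([.084,.107+t,.1035])+[f.x[0],f.x[1],0])-pix("side",(211,292)))**2)
    m=minimize_scalar(g,bounds=(-.03,.06),method="bounded");print("catch",m.x,m.fun)
    for nm in["mug_mid","tape_mid","glue_mid","spool_mid"]:
        for n in("top","side"): print(nm,n,bot.search_frame(n,nm)[:1])
E
python3 fit.py
```

```text
[ 0.49550073 -0.00184182 -0.01168135]
[[ 0.42  0.58]
 [-0.7  -0.15]
 [-0.24 -1.48]
 [ 0.33 -0.51]
 [ 0.4   0.25]
 [ 0.53 -1.24]
 [-0.66 -1.54]
 [ 0.35  0.27]
 [ 0.46  0.76]
 [-0.3  -1.51]
 [ 0.58  0.19]
 [-0.62  0.13]
 [ 0.6   1.38]
 [ 0.62  0.93]]
catch 0.004952907372040658 0.17179908956357948
mug_mid top [{'bbox': [155.6, 239.7, 35.1, 35.4], 'confidence': 0.94}]
mug_mid side [{'bbox': [269.0, 336.1, 45.6, 63.4], 'confidence': 0.68}]
tape_mid top [{'bbox': [170.2, 193.6, 30.4, 37.7], 'confidence': 0.79}]
tape_mid side [{'bbox': [198.5, 321.9, 47.2, 47.7], 'confidence': 0.94}]
glue_mid top [{'bbox': [369.7, 263.0, 19.6, 14.6], 'confidence': 0.64}]
glue_mid side []
spool_mid top [{'bbox': [252.3, 163.5, 9.6, 16.7], 'confidence': 0.41}]
spool_mid side [{'bbox': [198.4, 240.6, 19.6, 23.0], 'confidence': 0.89}]
```

```bash
cat > h.py <<'E'
from cell import bot
import numpy as np, cv2, json, os
from scipy.spatial.transform import Rotation as Ro
J=np.array(json.load(open("jig.json"))) if os.path.exists("jig.json") else np.array([0.4955,-0.00184,-0.0117])
RJ=Ro.from_euler("z",J[2]).as_matrix()
def W(p): return RJ@(np.array(p,float)/1000)+[J[0],J[1],0]
def Q(xa,ya):
    xa=RJ@np.array(xa,float);ya=RJ@np.array(ya,float)
    q=Ro.from_matrix(np.c_[xa,ya,np.cross(xa,ya)]).as_quat(); return np.r_[q[3],q[:3]]
def tip(p,ya,extra=0.0): # grasp point (jig mm)->TCP
    return W(p)+RJ@np.array(ya,float)*(bot.grip_depth+extra)
def lean(deg,sx=1):
    t=np.radians(deg); ya=np.array([0,-np.sin(t),-np.cos(t)]); return ya,Q([sx,0,0],ya)
DOWN=np.array([0,0,-1.])
def QD(s): return Q([0,s,0],DOWN)
def shot(n,f):
    im=bot.camera(n); cv2.imwrite(f"pics/{f}.png",im[:,:,::-1]); return im
E
python3 - <<'E'
from h import *
def ik(p,q):
    r=bot.solve_ik(p,q); return None if r is None else np.round(r,2).tolist()
print(Ro.from_quat(np.roll(bot.read_tool_rot(),-1)).as_matrix().round(2).tolist())
for sx in(1,-1):
  for d in(35,42,50):
    ya,q=lean(d,sx); print("lean",d,sx,ik(tip((84,112,90),ya,-.12),q),ik(tip((84,112,90),ya),q),ik(tip((84,160,90),ya),q))
for s in(1,-1):
  for a in(0,45,90,135,180):
    a=np.radians(a);print("down",s,ik(tip((-5,185*np.cos(a),53.5+185*np.sin(a)),DOWN),QD(s)))
  print(ik(tip((-10,100,280),DOWN),QD(s)))
E
```

```text
[[0.44, 0.0, -0.9], [0.9, -0.0, 0.44], [-0.0, -1.0, -0.0]]
lean 35 1 [0.42, 0.71, 0.13, 1.28, -0.55, 2.08] [0.32, 0.73, -0.09, 0.97, -0.57, 1.97] [0.39, 0.78, -0.0, 1.06, -0.56, 2.05]
lean 42 1 [0.47, 0.8, 0.21, 1.38, -0.63, 2.19] [0.36, 0.8, -0.03, 1.06, -0.67, 2.06] [0.43, 0.85, 0.07, 1.16, -0.65, 2.14]
lean 50 1 [0.52, 0.92, 0.32, 1.52, -0.72, 2.31] [0.4, 0.88, 0.05, 1.18, -0.78, 2.17] [0.47, 0.94, 0.16, 1.29, -0.75, 2.25]
lean 35 -1 [0.42, 0.71, 0.13, 1.28, -0.55, -1.06] [0.32, 0.73, -0.09, 0.97, -0.57, -1.17] [0.39, 0.78, -0.0, 1.06, -0.56, -1.09]
lean 42 -1 [0.47, 0.8, 0.21, 1.38, -0.63, -0.96] [0.36, 0.8, -0.03, 1.06, -0.67, -1.08] [0.43, 0.85, 0.07, 1.16, -0.65, -1.01]
lean 50 -1 [0.52, 0.92, 0.32, 1.52, -0.72, -0.83] [0.4, 0.88, 0.05, 1.18, -0.78, -0.97] [0.47, 0.94, 0.16, 1.29, -0.75, -0.89]
down 1 [0.22, 0.5, -0.5, 0.57, 0.0, 0.23]
down 1 [0.11, 0.31, -0.4, 0.86, 0.0, 0.12]
down 1 [-0.15, 0.23, -0.36, 0.98, 0.0, -0.14]
down 1 [-0.41, 0.3, -0.41, 0.86, 0.0, -0.4]
down 1 [-0.51, 0.5, -0.51, 0.57, 0.0, -0.49]
[0.05, 0.21, -0.27, 1.09, 0.0, 0.06]
down -1 [0.22, 0.5, -0.5, 0.57, 0.0, -2.91]
down -1 [0.11, 0.31, -0.4, 0.86, 0.0, -3.02]
down -1 [-0.15, 0.23, -0.36, 0.98, 0.0, 3.0]
down -1 [-0.41, 0.3, -0.41, 0.86, 0.0, 2.74]
down -1 [-0.51, 0.5, -0.51, 0.57, 0.0, 2.65]
[0.05, 0.21, -0.27, 1.09, 0.0, -3.08]
```

```bash
python3 - <<'E'
from h import *
bot.set_gripper(0.42)
ya,q=lean(42,1)
bot.move_pose(tip((84,112,95),ya,-.13),q)
print(bot.read_clock(),bot.read_gripper_width())
T=(bot.read_position(),bot.read_tool_rot())
shot("wrist","wrist1")
np.savez("w1.npz",p=T[0],q=T[1])
for t in["catch_knob","rack","leaf_bar","lid_centre"]: print(t,bot.search_frame("wrist",t)[:1])
c=bot.calibration("wrist");H=np.array(c["hand_eye"]);K=np.array(c["mtx"]);R=Ro.from_quat(np.roll(T[1],-1)).as_matrix()
def pj(P):
    v=np.linalg.inv(H)@np.r_[R.T@(P-T[0]),1]; u=K@v[:3]; return (u[:2]/u[2]).round(1)
for n,P in dict(ktop=(84,112,103.5),kbase=(84,112,53.5),p1=(68,93,150),p2=(68,93,198),barf=(50,185,53.5),barn=(-50,185,53.5),c1=(170,205,18)).items(): print(n,pj(W(P)))
E
```

```text
3.8083 0.42015660406057614
catch_knob [{'bbox': [265.6, 135.2, 28.6, 79.2], 'confidence': 0.58}]
rack [{'bbox': [26.5, 21.5, 383.9, 370.5], 'confidence': 0.75}]
leaf_bar [{'bbox': [70.7, 89.8, 202.3, 135.5], 'confidence': 0.62}]
lid_centre [{'bbox': [117.9, 146.7, 132.0, 75.7], 'confidence': 0.62}]
ktop [277.7 212.8]
kbase [277.7 162.4]
p1 [256.8 277.9]
p2 [254.5 344.9]
barf [227.   94.7]
barn [78.3 94.7]
c1 [404.8  34.8]
```

View pics/wrist1.png

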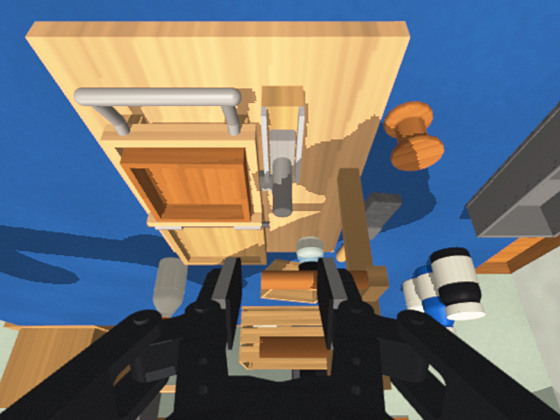

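Wrist view: the knob runs from (283,160) up to its top near (283,208), with the peg at (288,282) and the bar from (76,97) to (241,97). Everything sits about 5 px right of the prediction, so I'll zoom in and refit.

```bash
python3 - <<'E'
import cv2
a=cv2.imread("pics/wrist1.png")
c=a[10:230,60:310]; cv2.imwrite("pics/wrist1c.png",cv2.resize(c,None,fx=3,fy=2.7,interpolation=cv2.INTER_CUBIC))
E
```

```text
(no output)
```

View pics/wrist1c.png

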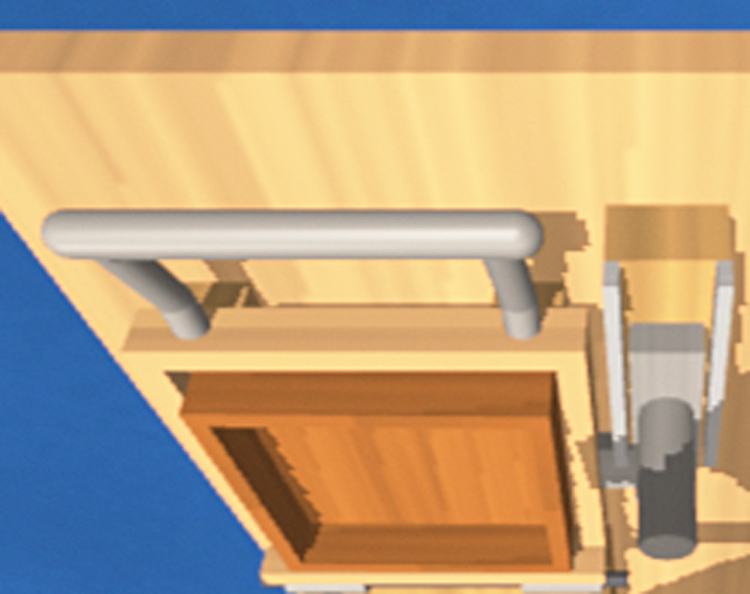

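```bash
python3 - <<'E'
from h import *
import fit
z=np.load("w1.npz");c=bot.calibration("wrist");H=np.linalg.inv(np.array(c["hand_eye"]));K=np.array(c["mtx"]);R=Ro.from_quat(np.roll(z["q"],-1)).as_matrix()
def pj(P):
    v=H@np.r_[R.T@(P-z["p"]),1]; u=K@v[:3]; return u[:2]/u[2]
ow=[((56,185,53.5),(241,96.7)),((-56,185,53.5),(74,96.7)),((170,205,18),(408.5,37.5)),((-90,205,18),(33,37.5))]
def rw(p):
    A=Ro.from_euler("z",p[2]).as_matrix();g=lambda P:A@(np.array(P)/1000)+[p[0],p[1],0]
    r=[pj(g(P))-u for P,u in ow]+[pj(g((84,107+p[3]*1000,103.5)))-[282,212]]
    return np.concatenate(r)
f=fit.least_squares(rw,[.5,0,0,.005]);print("wrist",f.x,f.fun.round(1))
g=fit.least_squares(lambda p:np.r_[fit.res(p[:3])/.8,rw(p)/3],[.5,0,0,.005]);print("both",g.x,rw(g.x).round(1))
json.dump(g.x[:3].tolist(),open("jig.json","w"))
E
```

```text
wrist [ 0.499695   -0.00430067 -0.00939893  0.00851143] [ 0.9  0.7  3.   1.   0.9  0.1 -5.4  0.7  0.7  0. ]
both [ 0.49637284 -0.00271832 -0.01315064  0.00733198] [ -3.2  -0.8  -2.3  -1.1  -2.5  -1.1 -11.   -1.9  -3.   -0. ]
```

```bash
echo "[0.498,-0.0033,-0.0115]">jig.json; python3 - <<'E'
from h import *
ya,q=lean(42,1)
bot.move_linear(tip((84,114,91),ya,-.10),speed=.15,rotation=q)
bot.move_linear(tip((84,114,91),ya,-.03),speed=.12)
print(bot.move_linear(tip((84,114,91),ya),speed=.06,until_force=6))
print(bot.read_clock(),bot.read_position(),tip((84,114,91),ya),bot.read_ft_force())
shot("wrist","wrist2");shot("side","side2")
E
```

```text
False
5.8083 [0.58314847 0.09705248 0.07708357] [0.58316152 0.09721457 0.07710319] [0.19821682 0.31153351 0.21334783]
```

View pics/wrist2.png

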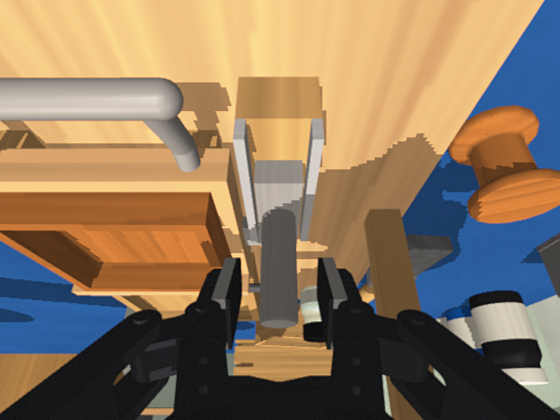

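View pics/side2.png

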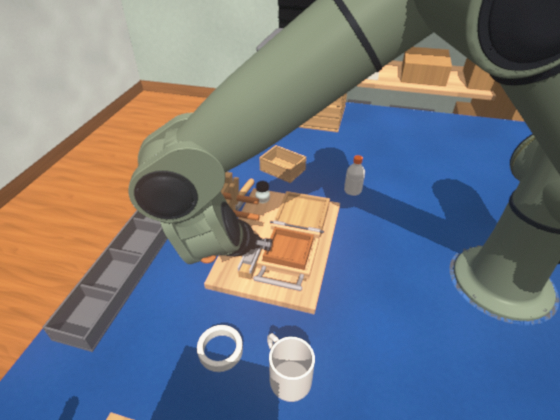

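The knob (280,270) stands centred between the pads (240 and 322) and the pegs are clear. Next I grip it and draw it back.

```bash
python3 - <<'E'
from h import *
ya,q=lean(42,1)
bot.set_gripper(0.0,grasp_force=50)
print("w",bot.read_gripper_width(),bot.read_ft_force())
p0=bot.read_position()
hit=bot.move_linear(p0+RJ@np.array([0,.052,0]),speed=.05,until_force=18)
p=bot.read_position()
print(hit,RJ.T@(p-p0)*1000,bot.read_ft_force(),bot.read_gripper_width(),bot.read_clock())
shot("wrist","wrist3")
E
```

```text
w 0.17102100786699545 [-1.58157873  0.73570477  3.29030677]
True [-0.11572517 43.64713536  0.07209177] [ 0.55879429 -2.97815102  2.8333307 ] 0.17162659484985235 7.0667
```

View pics/wrist3.png

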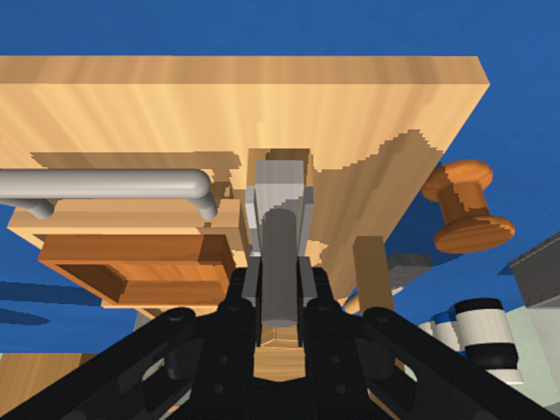

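The catch moved 43.6 mm and reached its stop, which fits a start at about 6.4 mm. I release, back out along the tool axis and go above the bar.

```bash
python3 - <<'E'
from h import *
ya,q=lean(42,1)
bot.set_gripper(0.42)
p=bot.read_position()
bot.move_linear(p-RJ@ya*.13,speed=.15)
bot.move_pose(tip((-8,190,190),DOWN),QD(1))
print(bot.read_clock())
T=(bot.read_position(),bot.read_tool_rot());np.savez("w4.npz",p=T[0],q=T[1])
shot("wrist","wrist4");shot("side","side4")
for t in["leaf_bar","catch_knob"]: print(t,bot.search_frame("wrist",t)[:1],bot.search_frame("side",t)[:1])
c=bot.calibration("wrist");H=np.linalg.inv(np.array(c["hand_eye"]));K=np.array(c["mtx"]);R=Ro.from_quat(np.roll(T[1],-1)).as_matrix()
for P in[(56,185,53.5),(-56,185,53.5)]:
    v=H@np.r_[R.T@(W(P)-T[0]),1]; u=K@v[:3]; print(u[:2]/u[2])
E
```

```text
10.2333
leaf_bar [{'bbox': [45.0, 133.8, 237.9, 165.6], 'confidence': 0.68}] [{'bbox': [253.8, 227.9, 65.8, 62.0], 'confidence': 0.82}]
catch_knob [{'bbox': [186.4, 286.9, 89.1, 58.3], 'confidence': 0.66}] [{'bbox': [235.1, 244.8, 21.2, 35.8], 'confidence': 0.57}]
[274.19962084 270.7675331 ]
[273.49351668 141.11433822]
```

View pics/wrist4.png

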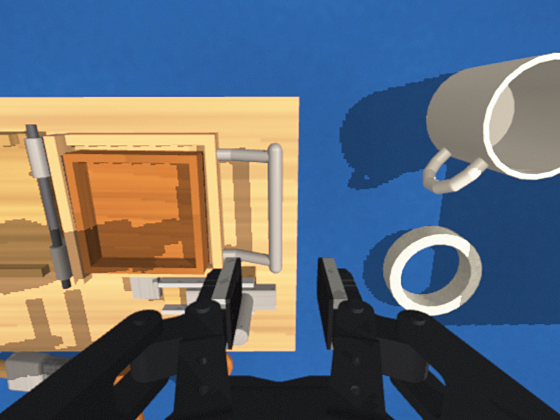

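View pics/side4.png

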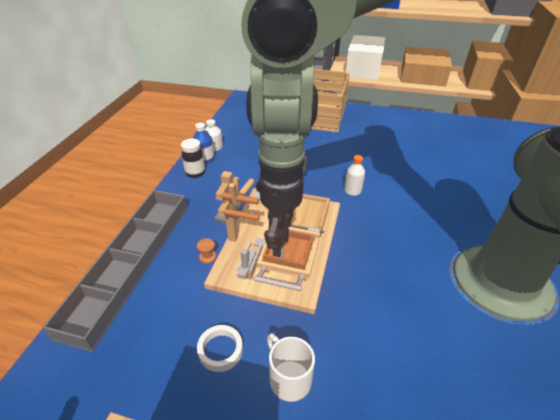

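The bar ends, at (275,145) and (275,271), match the model within 2 px, and the knob is drawn back with the leaf still open. I descend on the bar and grip it.

```bash
python3 - <<'E'
from h import *
bot.move_linear(tip((-8,185.5,100),DOWN),speed=.12)
print(bot.move_linear(tip((-8,185.5,54),DOWN),speed=.07,until_force=6))
f0=bot.read_ft_force()
bot.set_gripper(0.0,grasp_force=25)
f1=bot.read_ft_force()
print(f0,f1,bot.read_gripper_width(),bot.read_position(),bot.read_clock())
shot("wrist","wrist5")
E
```

```text
False
[-0.18640324  0.18603036  0.48878914] [0.02526564 4.46843448 2.12317133] 0.13146952569232884 [0.49261091 0.18324195 0.03585732] 12.575
```

View pics/wrist5.png

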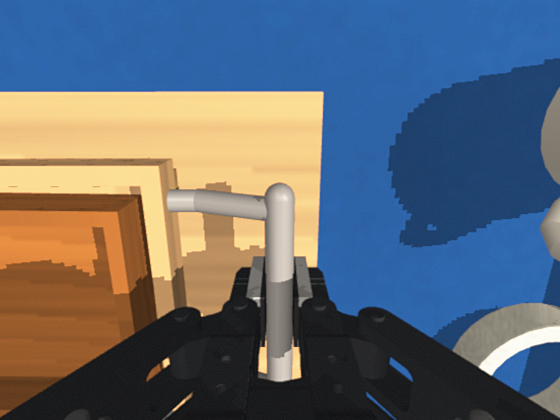

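The pads are closed on the bar. There is a small +y side load, so I null it before the swing.

```bash
python3 - <<'E'
from h import *
p=bot.read_position()
for k in range(3):
    p=p+RJ@np.array([0,.0007,0]); bot.move_linear(p,speed=.02); print(k,bot.read_ft_force())
E
```

```text
0 [-0.99277324 -0.97966743  1.0725189 ]
1 [-0.54753066 -4.58790391  2.12662343]
2 [ 0.36846213 -8.18008168  2.83162007]
```

```bash
echo "[0.498,-0.0023,-0.0115]">jig.json; cat > swing.py <<'E'
from h import *
def swing(a0,a1,step=7.5,speed=.08):
    n=int(round((a1-a0)/step))
    for a in np.linspace(a0,a1,n+1)[1:]:
        r=np.radians(a)
        bot.move_linear(tip((-8,185*np.cos(r),54+185*np.sin(r)),DOWN),speed=speed)
        f=RJ.T@np.array(bot.read_ft_force()); print(round(a,1),f.round(1),round(bot.read_gripper_width(),3))
        if np.linalg.norm(f)>30: print("STOP");break
    print(bot.read_clock())
E
python3 - <<'E'
from swing import *
swing(0,22.5); shot("side","side6")
for t in["leaf_bar","lid_centre"]: print(t,bot.search_frame("side",t)[:1])
E
```

```text
7.5 [ 2.9  2.  -2.1] 0.128
15.0 [ 2.   4.4 -1.6] 0.127
22.5 [1.3 6.  0.7] 0.13
14.725
leaf_bar [{'bbox': [268.7, 334.8, 45.3, 65.4], 'confidence': 0.62}]
lid_centre [{'bbox': [263.3, 222.0, 52.5, 26.6], 'confidence': 0.64}]
```

View pics/side6.png

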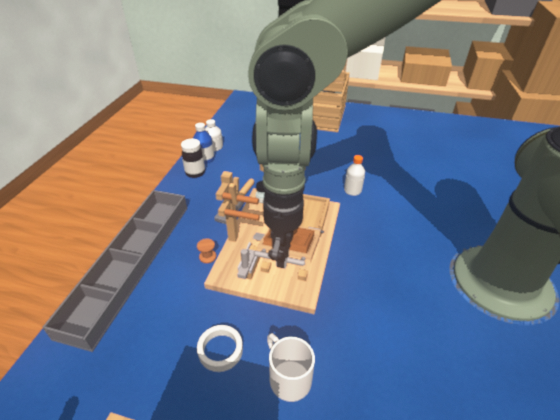

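The leaf follows: the bar is up at (280,258), the lid tilts with it, and the forces are small. I continue to 82.5°.

```bash
python3 - <<'E'
from swing import *
swing(22.5,82.5); shot("side","side7");shot("wrist","wrist7")
E
```

```text
30.0 [1.8 9.1 1.7] 0.124
37.5 [-0.1 11.   5.2] 0.125
45.0 [-0.6 12.6  9.7] 0.128
52.5 [-2.5 15.  15.1] 0.128
60.0 [-4.2 13.4 18. ] 0.131
67.5 [-3.1 11.7 21.1] 0.127
75.0 [-3.7  6.1 20.4] 0.131
82.5 [-3.   4.  16.7] 0.124
18.475
```

View pics/side7.png

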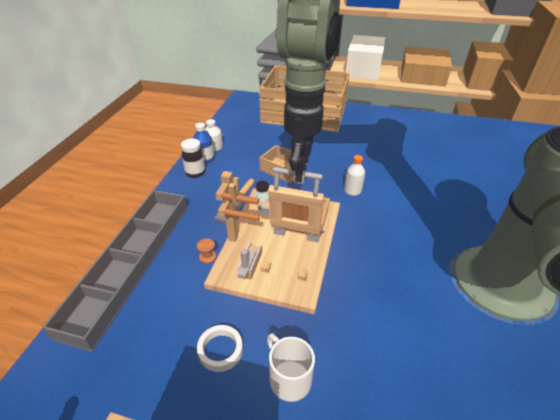

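View pics/wrist7.png

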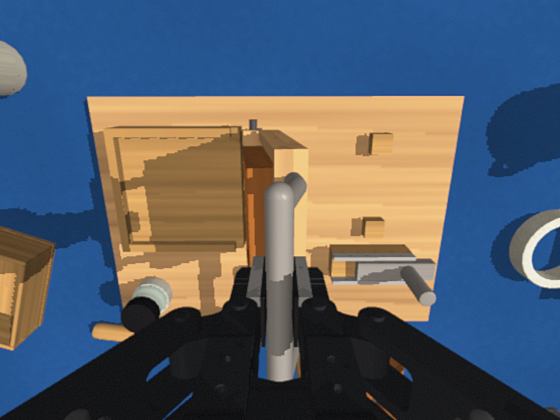

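The leaf is nearly upright with the lid still in its pocket. The grip is being pushed radially out by about 18 N, so I raise the path centre 2 mm and continue past upright.

```bash
sed -i 's/,54+185/,Z0+185/; s/^def/Z0=56\ndef/' swing.py; python3 - <<'E'
from swing import *
swing(82.5,135,7.5,.07); shot("side","side8");shot("wrist","wrist8")
E
```

```text
90.0 [2.7 0.6 5.4] 0.129
97.5 [4.9 0.2 1.2] 0.128
105.0 [ 6.5 -0.6 -0.3] 0.133
112.5 [ 5.6 -0.4  0.9] 0.128
120.0 [ 6.2 -0.  -0.3] 0.125
127.5 [ 6.  -0.4 -0.9] 0.127
135.0 [ 5.8 -0.7 -1.5] 0.127
22.025
```

View pics/side8.png

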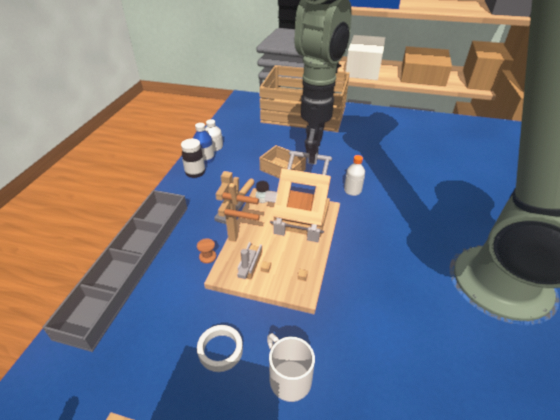

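View pics/wrist8.png

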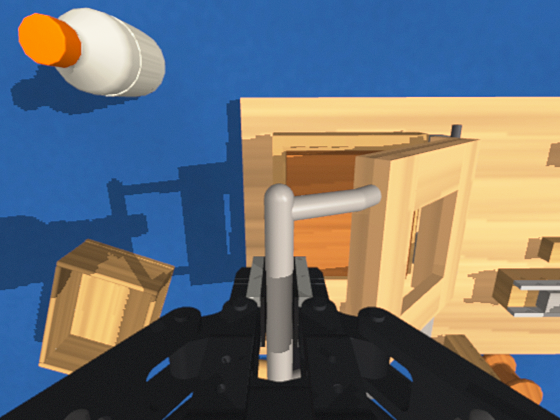

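The lid now lies bottom up in the nest, visible at (320,210) in the wrist view, with the leaf above it at about 135°. The fingers are clear of the glue and peg box, so I guide the leaf down.

```bash
python3 - <<'E'
import swing
from swing import *
swing.swing(135,172.5,7.5,.07)
swing.Z0=54.5; swing.swing(172.5,180,3.75,.04)
shot("wrist","wrist9")
print(bot.move_linear(np.array(bot.read_position())-[0,0,.0015],speed=.02,until_force=8),bot.read_ft_force())
E
```

```text
Traceback (most recent call last):
AttributeError: 'function' object has no attribute 'swing'
```

```bash
python3 - <<'E'
import swing as S
from h import *
S.swing(135,172.5,7.5,.07)
S.Z0=54.5; S.swing(172.5,180,3.75,.04)
shot("wrist","wrist9")
print(bot.move_linear(np.array(bot.read_position())-[0,0,.0015],speed=.02,until_force=8),bot.read_ft_force(),bot.read_position())
E
```

```text
142.5 [ 5.6 -0.6 -0.7] 0.129
150.0 [ 5.4 -1.  -0.6] 0.128
157.5 [ 4.3 -0.2 -1.7] 0.126
165.0 [ 4.2 -0.5 -2.4] 0.126
172.5 [ 1.2  1.2 -1.9] 0.129
24.5833
176.2 [ 0.1  0.9 -1.9] 0.129
180.0 [-4.6  5.1 17.4] 0.128
25.525
False [-5.01676621  4.58111409 17.97067235] [ 0.48828979 -0.1867916   0.03733313]
```

View pics/wrist9.png

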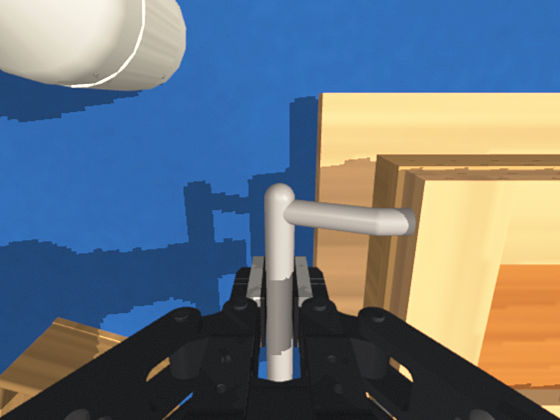

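The leaf is down, with 18 N pressing it on its stop. I release it with a small opening and retreat upward.

```bash
python3 - <<'E'
from h import *
p=np.array(bot.read_position()); bot.move_linear(p+[0,0,.001],speed=.02)
print(bot.read_ft_force())
bot.set_gripper(0.38)
print(bot.read_ft_force(),bot.read_gripper_width())
p=np.array(bot.read_position()); bot.move_linear(p+[0,0,.05],speed=.06); bot.move_linear(p+[0,0,.14],speed=.12)
T=(bot.read_position(),bot.read_tool_rot())
c=bot.calibration("wrist");H=np.linalg.inv(np.array(c["hand_eye"]));K=np.array(c["mtx"]);R=Ro.from_quat(np.roll(T[1],-1)).as_matrix()
shot("wrist","wrist10");shot("side","side10")
for P in[(56,-185,53.5),(-56,-185,53.5),(56,-185,65)]:
    v=H@np.r_[R.T@(W(P)-T[0]),1]; u=K@v[:3]; print(u[:2]/u[2])
print(bot.read_clock(),bot.read_ft_force())
E
```

```text
[-0.57056747  1.6224605  -1.84790644]
[ 0.05314266  0.24227435 -0.15936809] 0.38076832505730007
[279.35157807 267.46446646]
[279.39277734 140.35139678]
[279.38062057 273.77947641]
28.425 [0.07588212 0.07659722 0.06838622]
```

View pics/wrist10.png

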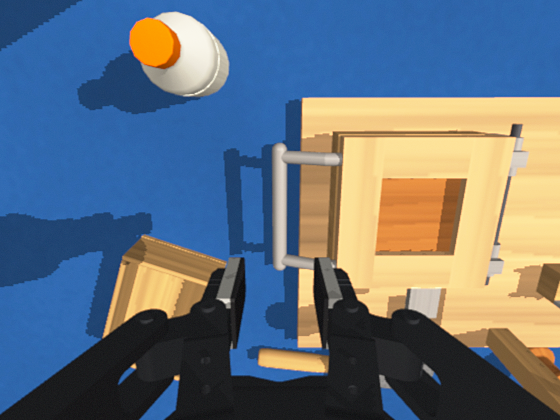

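View pics/side10.png

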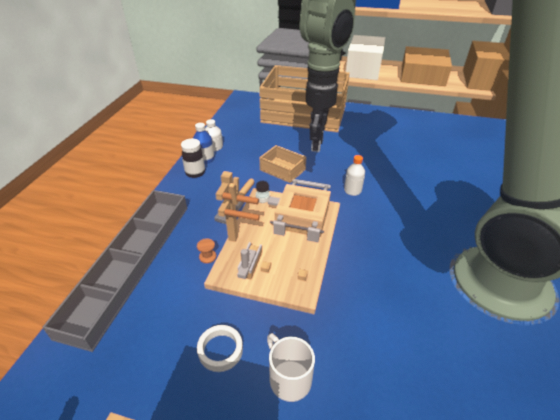

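```bash
python3 - <<'E'
from h import *
import fit
for n,P in dict(k50=(84,157,103.5),k0=(84,107,103.5),bf=(56,-185,53.5),bn=(-56,-185,53.5),bn_open5deg=(-56,-184,70)).items(): print(n,fit.proj("side",W(P)).round(1))
print(bot.search_frame("side","catch_knob")[:1],bot.search_frame("side","leaf_bar")[:1])
a=cv2.imread("pics/side10.png")[160:300,200:360];cv2.imwrite("pics/side10c.png",cv2.resize(a,None,fx=4,fy=4,interpolation=cv2.INTER_CUBIC))
E
```

```text
k50 [243.  250.9]
k0 [250.1 235.4]
bf [291.5 180.6]
bn [329.7 186.9]
bn_open5deg [330.2 182.5]
[{'bbox': [234.7, 245.3, 21.0, 32.7], 'confidence': 0.74}] [{'bbox': [258.7, 180.2, 10.7, 25.0], 'confidence': 0.71}]
```

View pics/side10c.png

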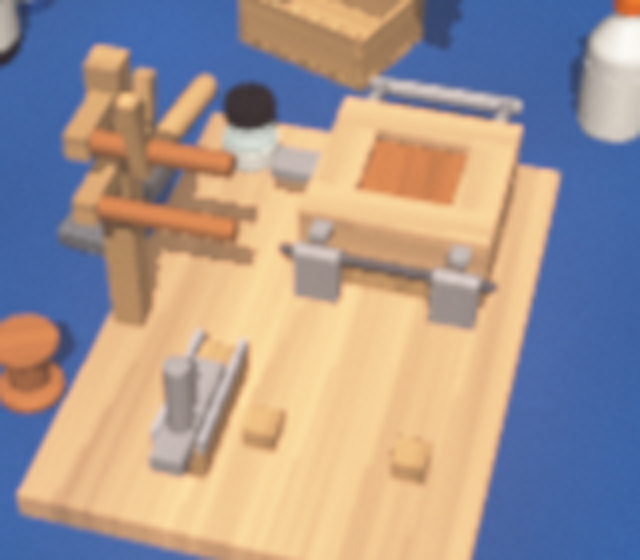

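In the side view the bar runs (294,182) to (330,186), which is the closed prediction within about 2 px. The knob top at (244,250) matches fully drawn back. I hand in.

```bash
python3 - <<'E'
from cell import bot
print(bot.close_job())
E
```

```text
the job is handed in; nothing more can be done
None
```

The job is handed in, and my last checks agree that the leaf is closed on the nest and the catch is still drawn back. No verdict was reported.

- **Catch:** I drew it back 43.6 mm to its stop with a 42° lean-in grip on the knob. In the last side view the knob top is within 2 px of where the 50 mm position should put it.
- **Swing:** I took the leaf by its bar and guided it over in small steps. Midway the bar pushed the grip radially outward with up to about 24 N, so I raised the path by 2 mm and the push disappeared. The leaf met its stop at about 18 N and I released it there; the robot was about 14 cm above, reading almost no force, when I handed in.
- **Leaf:** the bar's ends match the fully closed position within about 2 px in the side and 4 px in the wrist view.
- **Lid:** it went bottom up into the nest, and shows flat through the leaf's window. I judged this by eye and did not measure its centring or tilt. No contact between the robot and the lid showed in the pictures.
- **Bystanders:** the ones in the last pictures stand where they were by eye; I did not measure them.

At the last search the network reported the paint jar as the leaf bar. I relied on the pixels I read off the picture instead. The clock read about 28 s at the last check, against the 64 s limit.

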